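# Take down the tank sample stack

## Robot

A 6-joint arm with a two-finger parallel gripper is mounted at the origin on the work surface. World frame = base frame: x ahead of the robot, y to its left, z up, the work surface at z = 0. Lengths are in m, angles in rad, forces in N, time in s.
With the tool pointing down it reaches from about 0.375 to 0.9 m from the base axis. Payload 3.1 kg.
Tool frame: the origin (TCP) lies at the very end of the fingers, on their centre line; the grasp point (between the pads) lies 19 mm behind it; z points along the fingers, x is the direction in which the jaws open and shut, and the axes are right-handed (so a half turn about z gives the same grasp; the last joint's range is limited). The gripper opens to 87 mm and grips with 3 to 60 N. Pads are 19 mm wide; open, the fingers measure 117 mm over their backs; the gripper's body (75 mm by 190 mm) begins 51 mm behind the grasp point.
Start: joints at [1.012, 0.527, 1.433, -0, 1.181, -0.178], TCP at [0.232, 0.58, 0.2] pointing down, gripper open.
Joint ranges: [-3.08, 3.08], [-0.75, 2.2], [0.22, 2.44], [-1.43, 4.57], [0, 2.65], [-2.85, 2.85]. Speed limits (rad/s): [2.79, 2.79, 3.14, 3.14, 3.14, 3.14].

## Interface

Orientations are given as a unit quaternion [x, y, z, w].
In Python, from rig import robot gives the robot as it stands. The module is installed in compiled form; this text tells all that it offers.
- The arm moves only by the shell command python3 -m creep 'ROWS' [OPENING] [FORCE]. ROWS is a JSON object of lists of equal length, an entry for each row: "dp": the shift along the tool's x, y, z in cm, a list of three; "turn": the turn, a rotation vector about the tool's x, y, z in degrees, a list of three. In form: {"dp": [[x, y, z], ...], "turn": [[wx, wy, wz], ...]}. A call has 1 to 20 rows; each row shifts and turns the commanded pose from where the row before left it, along the tool's axes as they then stand; what a row does not reach is not made up. A row lasts 1/10 s, in which the tool goes at most 50 mm and 8.59 degrees, less where a joint would pass 70% of its speed; a pose out of reach is approached as far as the arm can. A call is refused whole if a number of a shift passes 5 or a number of a turn 8.59, either way. A call with a gripper value outside its range is refused whole. OPENING is the gripper command: -1 is fully open, 1 is shut, values between are in proportion, set as the call begins (- or left out, the last holds). The fingers move at their own pace and stop on an object; FORCE is the grip in N (left out, the last holds). Time passes only in rows, so rows that do not move let the fingers close. It gives the time, the measured TCP pose, the force and the opening at its end, in the units of the state.
- robot.get_obs(): the state, without advancing time (a new reading comes with each control period).
- robot.camera(name): name is "side" or "top"; returns the picture (384x512x3 uint8, red, green, blue); there is no depth.
- robot.calibration(name): a dict with "fx", "fy", "cx", "cy" (pixels), "dist_coeffs" ([k1, k2, p1, p2, k3] as OpenCV has them; the pictures are not rectified), "rvec" (rotation vector, rad) and "tvec" (3), from world to camera coordinates, as OpenCV has them. Camera axes: x right, y down, z forward; pixel columns grow to the right and rows downward; lengths in m; the calibration is good to about 2 mm. A picture is of the moment at which its call begins. calibration takes no time and is no camera call.
- robot.hand_in(): hands the job in, once; it reports no verdict.
Trained networks look in the newest picture that a camera, given by its name, has taken for a name from the list of things; names that differ only in an ending like _2 or _b are one class to them, and where a whole thing is asked for, a point or a joint stands for the part that bears it (a point fixed in the world has none). Each returns a list of dicts, best first, with "confidence" (0 to 1); they miss things now and then, are a little off and sometimes report something else, mostly with a low value. They report only what shows in the picture. A call takes as long as a camera call.
- robot.masks_of(name, camera): "pixels" (384x512 bool, what is visible of it).
- robot.tip_of(name, camera): "point" ([x, y, z] in m, in the coordinates of the camera as it stood for that picture, good to about 4 mm: a listed point, or the origin of a listed thing).
The state is a dict: "time": time; "q": joint angles; "joint_velocities": joint speeds; "joint_torque": joint torques, N m; "position": TCP position; "tool_rot": TCP orientation; "ft_force": force on the tool from outside, world axes, zero at the start; "moment": the same for the moment, N m; "grip_width": finger opening in m.
Only numpy, scipy, OpenCV 4.12 (cv2) and the standard library are available. Lean on these libraries where they do the work, as an engineer would, in place of code of your own. Each camera call takes 0.05 s, during which the arm holds its last target.

## Task

Take the stack of tank samples on the grey board apart from the top down, one thing at a time: stand the vial in the well of the wooden holder, set the black slide box on the light plate, the round tin on the balance pan and the tub on the rubber mat. Centre each on its place, with the slide box and the tub square to their places (long side along long side), and let go of it. Keep everything upright and leave the bottle and the beaker where they stand.

Things in the scene. Friction and masses are not known exactly. Their poses are not given: they have to be found in the camera images.
- vial_mid (a point): Top of the stack: upright round vial, amber glass with white cap, 28 mm diameter, 56 mm high. The point is at its centre, 28 mm above its underside; z up.
- slidebox_mid (a point): Under the vial: black plastic slide box (closed) 46 x 32 mm, 26 mm high. The point is at its centre, 13 mm above its underside; x along its 46 mm side, y along its 32 mm side, z up.
- tin_mid (a point): Under the slide box: closed round aluminium tin, 58 mm diameter at the lid (the upper 9 mm; 56 mm below it), 28 mm high. The point is at its centre, 14 mm above its underside; z up.
- tub_mid (a point): Bottom of the stack: closed white plastic tub, lid 92 x 64 mm (the upper 9 mm; body 88 x 60 mm below it), 36 mm high, flat on top. The point is at its centre, 18 mm above its underside; x along the 92 mm side, y along the 64 mm side, z up. It stands on a fixed grey board 130 x 100 mm, 6 mm thick.
- well (a point): Fixed round wooden holder, 80 mm diameter foot, with a round well 46 mm in diameter inside a rim 68 mm in outer diameter. The point is at the centre of the well's floor, 6 mm above the table; the rim stands 8 mm above that floor.
- plate_top (a point): Fixed light plate: low aluminium slab with white top panel, 120 x 90 mm, 20 mm high, flat on top. The point is at the centre of its top face; x along the 120 mm side, y along the 90 mm side.
- pan (a point): Round steel pan, 90 mm diameter, of a fixed grey bench balance (housing 140 x 110 mm, 30 mm high). The point is at the centre of the pan's flat top face, 38 mm above the table.
- mat_top (a point): Fixed black rubber mat, 120 x 90 mm, 6 mm thick, flat. The point is at the centre of its top face; x along the 120 mm side, y along the 90 mm side.
- bottle: Bystander: white bottle with red cap, 60 mm diameter, 130 mm high, upright beyond the work; origin at the centre of its underside. Leave it alone.
- beaker: Bystander: open white plastic beaker, 72 mm across the rim, 80 mm high, upright at the left of the work; origin at the centre of its underside. Leave it alone.

How it is judged:
On the way, in this order (a step that is already met when the one before it is completed fails the run):
1. vial standing in the well of the wooden holder (horizontal distance between vial_mid and well below 0.012 m and z of vial_mid in the frame of well between 0.024 and 0.032 m and angle between vial_mid's own z axis and vertical below 0.1 rad), for 0.2 s.
2. slide box centred and square on the light plate (horizontal distance between slidebox_mid and plate_top below 0.015 m and z of slidebox_mid in the frame of plate_top between 0.009 and 0.017 m and angle between slidebox_mid's own z axis and vertical below 0.1 rad and angle between the x axis of slidebox_mid and the x axis of plate_top, either way round below 0.2 rad), for 0.2 s.
3. tin centred on the balance pan (horizontal distance between tin_mid and pan below 0.015 m and z of tin_mid in the frame of pan between 0.01 and 0.018 m and angle between tin_mid's own z axis and vertical below 0.1 rad), for 0.2 s.
4. tub centred and square on the rubber mat (horizontal distance between tub_mid and mat_top below 0.015 m and z of tub_mid in the frame of mat_top between 0.014 and 0.022 m and angle between tub_mid's own z axis and vertical below 0.1 rad and angle between the x axis of tub_mid and the x axis of mat_top, either way round below 0.2 rad), for 0.2 s.
At the end, for the whole second after the job is handed in: Vial upright in the well (on its floor, within 12 mm of its centre), slide box flat on the light plate and tub flat on the rubber mat (each within 15 mm of the centre and 0.2 rad of square), tin flat on the balance pan (within 15 mm of the centre); all let go and at rest (all of step 1 and all of step 2 and all of step 3 and all of step 4 and linear speed of each of vial, slidebox, tin, tub below 0.02 m/s and angular speed of each of vial, slidebox, tin, tub below 0.2 rad/s); the robot touches nothing.
It fails at once if a thing from the stack tipped (leaning more than 0.5 rad) (angle between any of vial_mid, slidebox_mid, tin_mid, tub_mid's own z axis and vertical above 0.5 rad).
It fails at once if bottle moved more than 20 mm or tipped (distance of bottle from where it was at the start of the episode above 0.02 m or angle between bottle's own z axis and vertical above 0.3 rad).
It fails at once if beaker moved more than 20 mm or tipped (distance of beaker from where it was at the start of the episode above 0.02 m or angle between beaker's own z axis and vertical above 0.3 rad).
It also fails if it takes over 128 s, if anything falls off the work surface, if the arm or the gripper's body presses on something with over 40 N, if the wrist force passes 120 N, or if a joint passes its speed limit or range.

## Working session

There is one attempt and no reset: what is moved stays moved. The work goes in short steps, Python scripts to look and compute and a shell command to move; the robot and the scene stay as the last step left them, time stands still between calls to the robot, and variables do not carry over. Pictures are saved under pics/ and viewed, and the job is handed in when it is done.

```bash
mkdir -p pics
cat > h.py <<'E'
import numpy as np, cv2
from scipy.spatial.transform import Rotation as R
from rig import robot
def cal(n):
    c=robot.calibration(n); K=np.array([[c['fx'],0,c['cx']],[0,c['fy'],c['cy']],[0,0,1]])
    return K,np.array(c['dist_coeffs'],float),R.from_rotvec(np.ravel(c['rvec'])).as_matrix(),np.ravel(c['tvec'])
def shot(n,f):
    im=robot.camera(n); cv2.imwrite(f'pics/{f}.png',im[:,:,::-1]); return im
def toW(n,p):
    K,d,Rm,t=cal(n); return Rm.T@(np.array(p)-t)
def pix2plane(n,uv,z):
    K,d,Rm,t=cal(n); uv=np.atleast_2d(uv).astype(float)
    u=cv2.undistortPoints(uv[:,None],K,d)[:,0]; r=np.c_[u,np.ones(len(u))]@Rm; c=-Rm.T@t
    s=(z-c[2])/r[:,2]; return c+s[:,None]*r
def proj(n,P):
    K,d,Rm,t=cal(n); return cv2.projectPoints(np.atleast_2d(P).astype(float),Rm,t,K,d)[0][:,0]
E
python3 - <<'E'
from h import *
np.set_printoptions(precision=4,suppress=True)
for n in('top','side'):
    shot(n,n+'0'); K,d,Rm,t=cal(n); print(n,K[0,0],d,-Rm.T@t,'fwd',Rm[2])
    for o in['vial_mid','slidebox_mid','tin_mid','tub_mid','well','plate_top','pan','mat_top','bottle','beaker']:
        print(o,[(np.round(toW(n,x['point']),4).tolist(),round(x['confidence'],2)) for x in robot.tip_of(o,n)[:2]])
s=robot.get_obs();print(s)
E
```

```text
top 350.3275720388498 [-0.0799  0.      0.      0.      0.    ] [0.4239 0.0515 1.0789] fwd [ 0.1791 -0.0012 -0.9838]
vial_mid [([0.6257, -0.1747, 0.1237], 0.62)]
slidebox_mid [([0.624, -0.1752, 0.0784], 0.44)]
tin_mid [([0.6255, -0.177, 0.0578], 0.62)]
tub_mid [([0.6225, -0.179, 0.0256], 0.53)]
well [([0.4009, 0.2942, 0.008], 0.8)]
plate_top [([0.4574, 0.0008, 0.0197], 0.93), ([0.4023, 0.2924, 0.0113], 0.3)]
pan [([0.4565, -0.27, 0.0359], 0.76), ([0.4004, 0.293, 0.0072], 0.73)]
mat_top [([0.631, 0.1424, 0.0049], 0.66)]
bottle [([0.7982, -0.0209, 0.0017], 0.93)]
beaker [([0.6243, 0.4151, 0.0018], 0.96)]
side 405.1297067292315 [-0.0242  0.      0.      0.      0.    ] [ 0.0219 -0.5812  0.5733] fwd [ 0.5848  0.6695 -0.458 ]
vial_mid [([0.6248, -0.1766, 0.1266], 0.65)]
slidebox_mid []
tin_mid [([0.6211, -0.1808, 0.0582], 0.97)]
tub_mid [([0.6236, -0.1767, 0.0261], 0.67)]
well [([0.4008, 0.2922, 0.0044], 0.57)]
plate_top [([0.4556, -0.004, 0.019], 0.6), ([0.6211, -0.1759, 0.0259], 0.53)]
pan [([0.456, -0.2682, 0.0365], 0.62), ([0.6275, 0.4128, -0.0005], 0.32)]
mat_top []
bottle [([0.8012, -0.0174, -0.0001], 0.86)]
beaker [([0.6237, 0.4109, 0.0007], 0.65)]
{'time': 1.1, 'q': array([ 1.0115,  0.5275,  1.4327, -0.    ,  1.1814, -0.1785]), 'joint_velocities': array([-0.    , -0.0006, -0.0013, -0.0001,  0.0017,  0.0011]), 'joint_torque': array([  0.0001, -44.002 , -17.699 ,   0.0635,   0.0505,  -0.    ]), 'position': array([0.2322, 0.5802, 0.2004]), 'tool_rot': array([ 0.8281,  0.5605, -0.    ,  0.    ]), 'ft_force': array([-0.4696,  0.0766, -0.4577]), 'moment': array([ 0.0006,  0.0069, -0.0037]), 'grip_width': 0.0871534372124433}
```

View pics/top0.png

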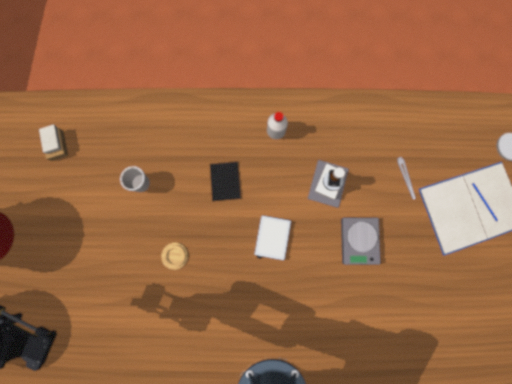

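View pics/side0.png

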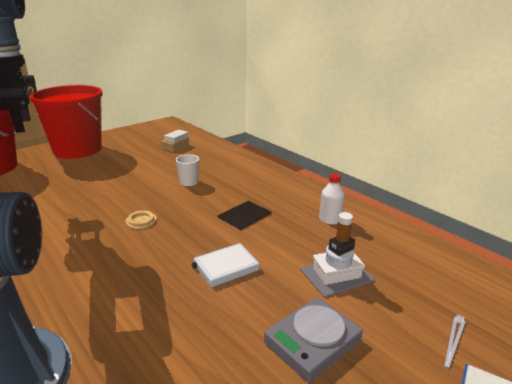

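Run:
```python
from h import *
# masks -> oriented rectangles on known planes (top camera)
Z={'vial_mid':.152,'slidebox_mid':.096,'tin_mid':.070,'tub_mid':.042,'plate_top':.02,'mat_top':.006,'pan':.038}
for n in('top','side'):
  for o in Z:
    ms=robot.masks_of(o,n)
    for m in ms[:1]:
        M=m['pixels'].astype(np.uint8); cs,_=cv2.findContours(M,cv2.RETR_EXTERNAL,cv2.CHAIN_APPROX_NONE)
        c=max(cs,key=cv2.contourArea)[:,0]; P=pix2plane(n,c,Z[o])[:,:2].astype(np.float32)
        (cx,cy),(w,h),a=cv2.minAreaRect(P*1000); print(n,o,round(m['confidence'],2),M.sum(),c.min(0),c.max(0),'rect',round(cx),round(cy),round(w),round(h),round(a,1))
```

```text
top vial_mid 0.67 127 [330 168] [343 180] rect 623 -169 27 40 43.7
top slidebox_mid 0.56 54 [328 180] [339 185] rect 609 -174 32 14 83.0
top tub_mid 0.57 259 [316 165] [336 198] rect 622 -175 62 95 64.6
top plate_top 0.85 1226 [255 216] [289 260] rect 454 -2 91 128 80.9
top mat_top 0.67 1069 [210 161] [240 199] rect 632 145 120 90 4.9
top pan 0.76 1748 [341 217] [380 264] rect 446 -262 116 136 88.1
side vial_mid 0.82 384 [336 212] [352 241] rect 593 -200 109 27 33.4
side slidebox_mid 0.68 341 [329 237] [354 255] rect 605 -195 65 51 39.7
side tin_mid 0.65 404 [326 247] [353 268] rect 599 -197 68 56 38.5
side tub_mid 0.56 949 [313 253] [364 284] rect 605 -197 102 107 50.2
side plate_top 0.84 1745 [192 244] [259 286] rect 446 -11 108 131 80.7
side mat_top 0.85 850 [218 202] [269 229] rect 627 140 128 98 4.4
side pan 0.77 4861 [263 298] [362 381] rect 431 -279 120 155 90.0
```

Top view: the stack is at about (330,180), the plate at (273,238), the mat at (225,181), the pan at (362,237) and the well at (175,256). I need the slide box yaw, so I'll zoom in on the stack.

Run:
```python
import cv2,numpy as np
a=cv2.imread('pics/top0.png')[150:214,295:365];b=cv2.imread('pics/side0.png')[200:300,295:380]
a=cv2.resize(a,(390,390*64//70),interpolation=cv2.INTER_CUBIC);b=cv2.resize(b,(400,400*100//85),interpolation=cv2.INTER_CUBIC)
o=np.zeros((480,800,3),np.uint8);o[:a.shape[0],:390]=a;o[:b.shape[0],400:]=b;cv2.imwrite('pics/z0.png',o)
```

```text
(no output)
```

View pics/z0.png

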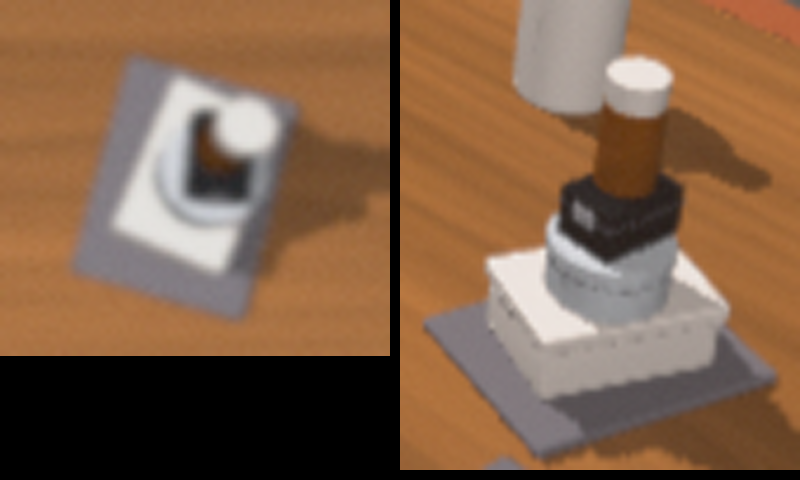

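Slide box long side is close to world x (tub around -25°). I'll start with the vial: rotate the tool to yaw 90° so that tool x = world +y and tool y = world +x.

```bash
python3 -m creep '{"dp":[[0,0,0],[0,0,0],[0,0,0]],"turn":[[0,0,-7.27],[0,0,-7.27],[0,0,-7.26]]}' -1 20; python3 -m creep '{"dp":[[-2,1,0],[-4,2,0],[-4,2.1,0],[-4,2.1,0],[-4,2.1,0],[-4,2.1,0],[-4,2.1,0],[-4,2.1,0],[-4,2.1,0],[-4,2.1,0],[-4,2.1,0],[-4,2.1,0],[-4,2.1,0],[-4,2.1,0],[-4,2.1,0],[-4,2.1,0],[-4,2.1,0],[-4,2.1,0],[-3,1.6,0],[-2,1,0]],"turn":[[0,0,0],[0,0,0],[0,0,0],[0,0,0],[0,0,0],[0,0,0],[0,0,0],[0,0,0],[0,0,0],[0,0,0],[0,0,0],[0,0,0],[0,0,0],[0,0,0],[0,0,0],[0,0,0],[0,0,0],[0,0,0],[0,0,0],[0,0,0]]}'
```

```text
time: 2.1
position: [0.2322, 0.5802, 0.2004]
tool_rot: [0.705, 0.709, -0.0, -0.0]
ft_force: [0.1, -0.4, -0.4]
grip_width: 0.087
time: 4.1
position: [0.6253, -0.173, 0.2004]
tool_rot: [0.708, 0.706, 0.0, 0.001]
ft_force: [0.9, 0.9, 0.0]
grip_width: 0.087
```

```bash
python3 -m creep '{"dp":[[-0.3,0,1.5],[0,0,2.5],[0,0,2],[0,0,1.5],[0,0,1],[0,0,0.4],[0,0,0]],"turn":[[0,0,0],[0,0,0],[0,0,0],[0,0,0],[0,0,0],[0,0,0],[0,0,0]]}'
python3 - <<'E'
from h import *
im=shot('side','s1');im2=shot('top','t1')
b=np.hstack([cv2.resize(im[170:300,270:400],(400,400),interpolation=2),cv2.resize(im2[140:220,290:370],(400,400),interpolation=2)]);cv2.imwrite('pics/z1.png',b[:,:,::-1])
E
```

```text
time: 4.8
position: [0.6241, -0.1728, 0.1113]
tool_rot: [0.707, 0.707, -0.0, -0.0]
ft_force: [0.7, 0.2, 0.0]
grip_width: 0.0869
```

View pics/z1.png

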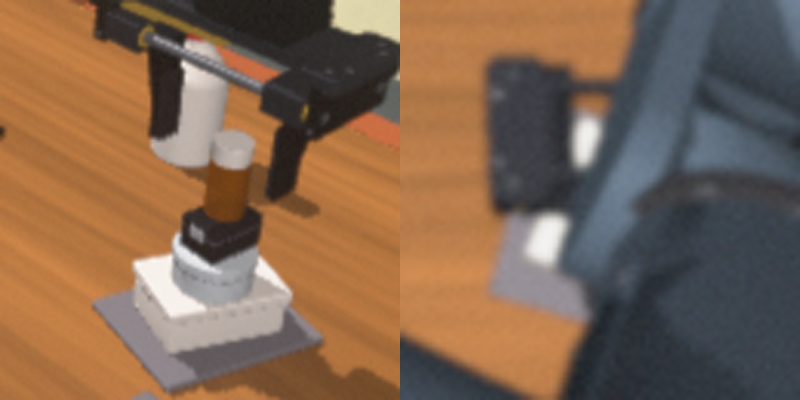

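The vial is between the fingers, at about (230,175) in the zoomed view. I'll trim 3 mm toward it, then close.

```bash
python3 -m creep '{"dp":[[-0.3,0.1,0],[0,0,0],[0,0,0],[0,0,0],[0,0,0],[0,0,0],[0,0,0],[0,0,0],[0,0,0],[0,0,0]],"turn":[[0,0,0],[0,0,0],[0,0,0],[0,0,0],[0,0,0],[0,0,0],[0,0,0],[0,0,0],[0,0,0],[0,0,0]]}' 1 15
```

```text
time: 5.9
position: [0.625, -0.1759, 0.1114]
tool_rot: [0.707, 0.707, -0.0, -0.0]
ft_force: [0.4, 0.2, 0.2]
grip_width: 0.0279
```

```bash
python3 -m creep '{"dp":[[0,0,-0.5],[0,0,-1.5],[0,0,-2],[0,0,-1],[2,-1,0],[4,-2,0],[4.1,-2,0],[4.1,-2,0],[4.1,-2,0],[4.1,-2,0],[4.1,-2,0],[4.1,-2,0],[4.1,-2,0],[4.1,-2,0],[4.1,-2,0],[4,-1.4,0],[2,-1,0],[1,0,0],[1.1,0,0],[0,0,0]],"turn":[[0,0,0],[0,0,0],[0,0,0],[0,0,0],[0,0,0],[0,0,0],[0,0,0],[0,0,0],[0,0,0],[0,0,0],[0,0,0],[0,0,0],[0,0,0],[0,0,0],[0,0,0],[0,0,0],[0,0,0],[0,0,0],[0,0,0],[0,0,0]]}'
python3 - <<'E'
from h import *
np.set_printoptions(precision=4,suppress=True)
for n in('top','side'):
    shot(n,n+'2')
    for o in['vial_mid','slidebox_mid','tin_mid','well']:
        print(n,o,[(np.round(toW(n,x['point']),4).tolist(),round(x['confidence'],2)) for x in robot.tip_of(o,n)[:2]])
im=cv2.imread('pics/top2.png');im2=cv2.imread('pics/side2.png')
b=np.hstack([cv2.resize(im[150:214,300:364],(400,400),interpolation=2),cv2.resize(im2[130:300,70:240],(400,400),interpolation=2)]);cv2.imwrite('pics/z2.png',b)
E
```

```text
time: 7.9
position: [0.3925, 0.3349, 0.1618]
tool_rot: [0.707, 0.707, 0.001, 0.0]
ft_force: [0.2, -0.3, 0.1]
grip_width: 0.0278
top vial_mid []
top slidebox_mid [([0.6241, -0.1752, 0.0796], 0.54)]
top tin_mid [([0.6262, -0.1796, 0.059], 0.7)]
top well [([0.4027, 0.2934, 0.0053], 0.89)]
side vial_mid [([0.3919, 0.3376, 0.1805], 0.55)]
side slidebox_mid [([0.6251, -0.1805, 0.0832], 0.67)]
side tin_mid [([0.6197, -0.1805, 0.0586], 0.76)]
side well [([0.3993, 0.2937, 0.004], 0.73)]
```

View pics/z2.png

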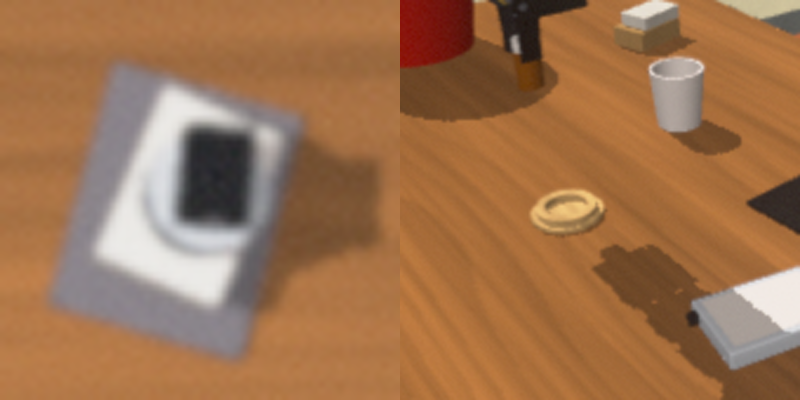

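The vial is held upright. I overshot y by 4 cm, so I'll correct to the well centre and then lower it.

```bash
python3 -m creep '{"dp":[[-1.5,0.3,0],[-1.65,0.3,0],[-1,0.2,0],[0,0,0],[0,0,1.5],[0,0,3],[0,0,3],[0,0,2],[0,0,1.5],[0,0,1],[0,0,0.6],[0,0,0.2],[0,0,0]],"turn":[[0,0,0],[0,0,0],[0,0,0],[0,0,0],[0,0,0],[0,0,0],[0,0,0],[0,0,0],[0,0,0],[0,0,0],[0,0,0],[0,0,0],[0,0,0]]}'
python3 - <<'E'
from h import *
im=cv2.imread('pics/top2.png')
for nm,z,lo,hi in(('box',.096,(0,0,0),(60,60,60)),('white',.042,(185,185,180),(255,255,255))):
    m=cv2.inRange(im,lo,hi); m[:160]=0;m[214:]=0;m[:,:305]=0;m[:,352:]=0
    cs,_=cv2.findContours(m,0,1); c=max(cs,key=cv2.contourArea)[:,0]
    P=pix2plane('top',c,z)[:,:2].astype(np.float32)*1000; print(nm,m.sum()/255,cv2.minAreaRect(P),cv2.boundingRect(c))
E
```

```text
time: 9.7
position: [0.3994, 0.2928, 0.0337]
tool_rot: [0.707, 0.707, 0.0, 0.0]
ft_force: [0.9, 0.6, 0.0]
grip_width: 0.0276
box 111.0 ((623.167236328125, -176.17381286621094), (23.25580406188965, 36.15263748168945), 87.90203857421875) (330, 172, 9, 13)
white 352.0 ((625.64599609375, -175.56124877929688), (62.99399185180664, 92.35585021972656), 66.50774383544922) (316, 164, 23, 35)
```

```bash
python3 -m creep '{"dp":[[0.1,0.1,0.5],[0,0,0.3],[0,0,0.2],[0,0,0.15],[0,0,0.05],[0,0,0],[0,0,0]],"turn":[[0,0,0],[0,0,0],[0,0,0],[0,0,0],[0,0,0],[0,0,0],[0,0,0]]}'
python3 - <<'E'
from h import *
n='side';im=shot(n,'side3');cv2.imwrite('pics/z3.png',cv2.resize(im[180:260,90:190],(800,600),interpolation=2)[:,:,::-1])
for o in('vial_mid','well'): print([(np.round(toW(n,x['point']),4).tolist(),round(x['confidence'],2)) for x in robot.tip_of(o,n)[:2]])
E
```

```text
time: 10.4
position: [0.4002, 0.2937, 0.0215]
tool_rot: [0.707, 0.707, 0.0, 0.0]
ft_force: [0.6, -0.9, -0.0]
grip_width: 0.0275
[([0.4011, 0.2989, 0.0383], 0.48), ([0.4552, -0.0029, 0.0212], 0.46)]
[([0.4028, 0.2911, 0.0079], 0.58), ([0.8006, -0.0143, 0.003], 0.36)]
```

View pics/z3.png

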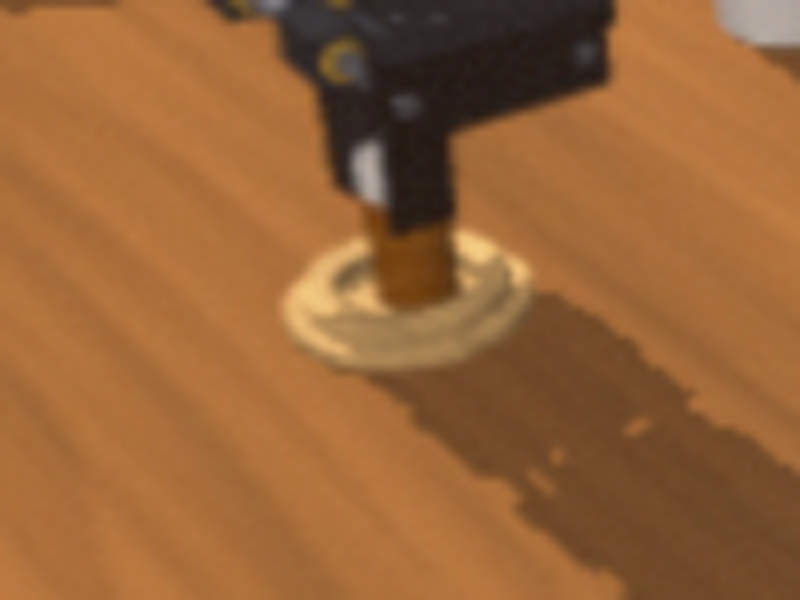

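The vial sits inside the well rim, at about (415,290) in the zoom. I'll ease it down until the force shows contact.

```bash
python3 -m creep '{"dp":[[0,0,0.08],[0,0,0],[0,0,0]],"turn":[[0,0,0],[0,0,0],[0,0,0]]}'
```

```text
time: 10.85
position: [0.4005, 0.2937, 0.0211]
tool_rot: [0.707, 0.707, 0.0, 0.0]
ft_force: [-0.3, -1.2, 5.4]
grip_width: 0.0278
```

```bash
python3 -m creep '{"dp":[[0,0,0],[0,0,0],[0,0,0],[0,0,0],[0,0,0],[0,0,0]],"turn":[[0,0,0],[0,0,0],[0,0,0],[0,0,0],[0,0,0],[0,0,0]]}' -1; python3 -m creep '{"dp":[[0,0,-0.5],[0,0,-2],[0,0,-3],[0,0,-3],[0,0,-3],[0,0,-2],[-2,1,0],[-4,2,0],[-4,2,0],[-4,2,0],[-4,2,0],[-4,2,0],[-4,2,0],[-4,2,0],[-4,2,0],[-4,2,0],[-4,2,0],[-3,1,0],[-1.5,0,0],[0,0,0]],"turn":[[0,0,0],[0,0,0],[0,0,0],[0,0,0],[0,0,0],[0,0,0],[0,0,0],[0,0,0],[0,0,0],[0,0,0],[0,0,0],[0,0,0],[0,0,0],[0,0,0],[0,0,0],[0,0,0],[0,0,0],[0,0,0],[0,0,-2.1],[0,0,0]]}'
python3 - <<'E'
from h import *
for n in('top','side'):
  im=shot(n,n+'4')
  for o in('vial_mid','well'): print([(np.round(toW(n,x['point']),4).tolist(),round(x['confidence'],2)) for x in robot.tip_of(o,n)[:2]])
print(robot.get_obs()['tool_rot'],robot.get_obs()['position'])
E
```

```text
time: 11.45
position: [0.4001, 0.2937, 0.0205]
tool_rot: [0.707, 0.707, -0.0, -0.0]
ft_force: [-0.1, 0.3, 0.5]
grip_width: 0.0676
time: 13.45
position: [0.6201, -0.1739, 0.1556]
tool_rot: [0.695, 0.719, -0.0, 0.0]
ft_force: [-0.2, 1.1, 0.6]
grip_width: 0.0869
[([0.4038, 0.2926, 0.0315], 0.56)]
[([0.404, 0.2962, 0.0113], 0.63)]
[([0.4009, 0.2947, 0.0365], 0.7)]
[([0.4017, 0.2932, 0.0083], 0.7)]
[ 6.93673612e-01  7.20289424e-01  1.75072759e-05 -2.56275144e-04] [ 0.61974559 -0.16987725  0.15582548]
```

View pics/side4.png

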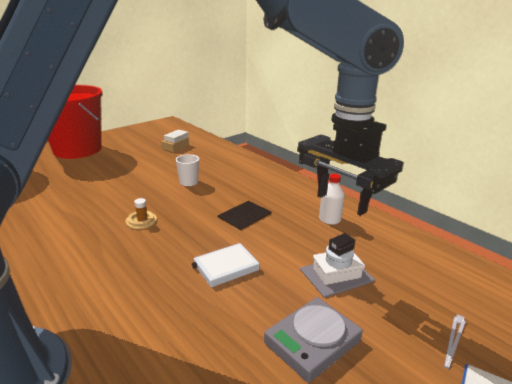

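The vial stands in the well at (140,212) and the box is free on top. Next I'll align and descend on the box.

```bash
python3 -m creep '{"dp":[[-0.66,0.43,0],[0,0,0],[0,0,1.5],[0,0,2.5],[0,0,2],[0,0,1.2],[0,0,0.7],[0,0,0.2],[0,0,0]],"turn":[[0,0,4.3],[0,0,0],[0,0,0],[0,0,0],[0,0,0],[0,0,0],[0,0,0],[0,0,0],[0,0,0]]}'
python3 - <<'E'
from h import *
im=shot('side','s5');cv2.imwrite('pics/z5.png',cv2.resize(im[190:300,280:400],(600,550),interpolation=2)[:,:,::-1])
E
```

```text
time: 14.65
position: [0.6249, -0.1779, 0.0751]
tool_rot: [0.721, 0.693, 0.0, 0.0]
ft_force: [-0.2, 0.7, -1.0]
grip_width: 0.087
```

View pics/z5.png

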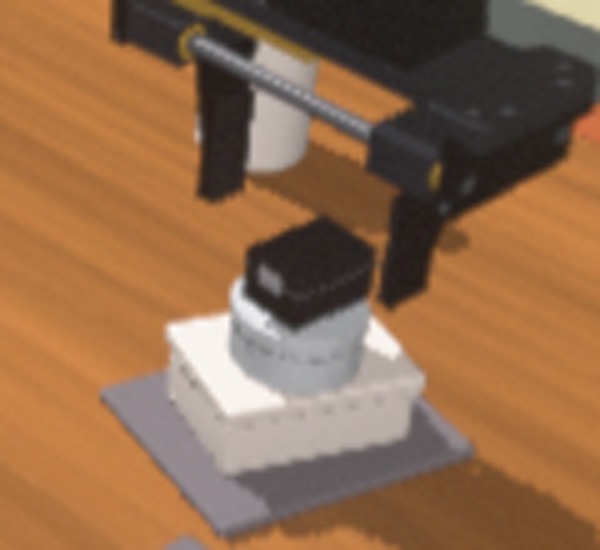

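The box is between the fingers, at about (310,270) in the zoom. Closing.

```bash
python3 -m creep '{"dp":[[0.1,0,0],[0,0,0],[0,0,0],[0,0,0],[0,0,0],[0,0,0],[0,0,0],[0,0,0],[0,0,0]],"turn":[[0,0,0],[0,0,0],[0,0,0],[0,0,0],[0,0,0],[0,0,0],[0,0,0],[0,0,0],[0,0,0]]}' 1 15;  python3 -m creep '{"dp":[[0,0,-0.3],[0,0,-0.7],[0,0,-1.5],[0,0,-1.5],[0,0,-1],[0,0,0]],"turn":[[0,0,0],[0,0,0],[0,0,0],[0,0,0],[0,0,0],[0,0,0]]}'
python3 - <<'E'
from h import *
for n in('side','top'): im=shot(n,n+'6')
n='side';print([(np.round(toW(n,x['point']),4).tolist(),round(x['confidence'],2)) for x in robot.tip_of('tin_mid',n)[:2]])
im=cv2.imread('pics/side6.png')
cv2.imwrite('pics/z6.png',cv2.resize(im[170:300,270:400],(600,600),interpolation=2))
# plate outline
t=cv2.imread('pics/top6.png'); cv2.imwrite('pics/z6b.png',cv2.resize(t[205:270,245:300],(550,600),interpolation=2))
E
```

```text
time: 15.6
position: [0.6246, -0.1768, 0.0746]
tool_rot: [0.721, 0.693, -0.0, -0.0]
ft_force: [0.4, -0.5, -0.1]
grip_width: 0.0231
time: 16.2
position: [0.6263, -0.1776, 0.1276]
tool_rot: [0.721, 0.693, 0.001, 0.003]
ft_force: [0.3, 0.9, 0.4]
grip_width: 0.0004
[([0.6231, -0.1822, 0.0602], 0.94), ([0.628, 0.1453, 0.0037], 0.18)]
```

View pics/z6.png

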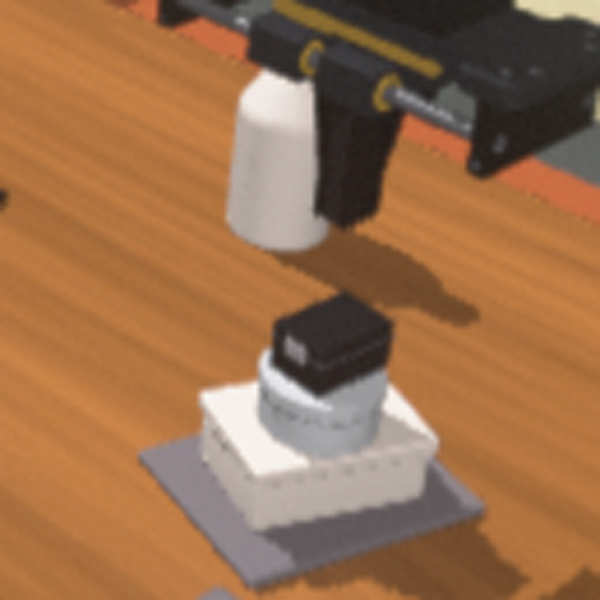

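View pics/z6b.png

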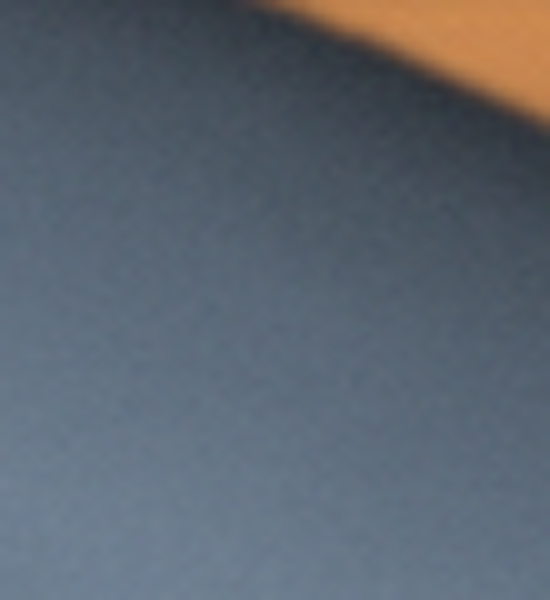

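The grip missed: the box is still on the tin and the jaws closed empty above it. I'll check where the fingertips really were.

Run:
```python
from h import *
s=robot.get_obs();print(s['position'],s['grip_width'])
P=[[.625,-.178+.05,.075],[.625,-.178-.05,.075],[.6263,-.1776,.1276],[.624,-.178,.096],[.625,-.178,.07]]
print(proj('side',P))
n='side'
for o in('slidebox_mid','tub_mid','tin_mid'):
  print([(np.round(toW(n,x['point']),4).tolist(),round(x['confidence'],2)) for x in robot.tip_of(o,n)[:2]])
```

```text
[ 0.62427747 -0.17669822  0.12465352] 0.00017567966339307705
[[322.15720818 236.63739776]
 [360.05337176 258.215117  ]
 [343.62601567 225.58871136]
 [341.25856801 238.90161068]
 [340.10184414 248.95857282]]
[([0.6237, -0.182, 0.0849], 0.9)]
[([0.624, -0.177, 0.0245], 0.88)]
[([0.6231, -0.1822, 0.0602], 0.94), ([0.628, 0.1453, 0.0037], 0.18)]
```

Run:
```python
from h import *
for z in(.1558,.166,.176,.186): print(z,proj('side',[[.6197,-.1699+.05,z],[.6197,-.1699-.05,z]]).round(1).tolist())
for z in(.021,.03,.04,.05): print(z,proj('side',[[.4,.2937+.02,z],[.4,.2937-.02,z]]).round(1).tolist())
b=np.vstack([cv2.resize(cv2.imread('pics/side4.png')[160:225,300:410],(508,300),interpolation=2),cv2.resize(cv2.imread('pics/top0.png')[300:380,0:80],(508,300),interpolation=2)])
cv2.imwrite('pics/z7.png',b)
print(proj('top',[[.232,.58,.2],[.232,.58,.22],[.232+.05*.37,.58+.05*.93,.2],[.232-.05*.37,.58-.05*.93,.2]]).round(1))
```

```text
0.1558 [[321.2, 203.8], [360.8, 223.6]]
0.166 [[321.7, 199.5], [361.5, 219.1]]
0.176 [[322.1, 195.3], [362.2, 214.6]]
0.186 [[322.6, 191.1], [363.0, 210.1]]
0.021 [[136.6, 211.1], [143.8, 217.3]]
0.03 [[136.3, 208.2], [143.4, 214.3]]
0.04 [[135.8, 204.9], [143.0, 210.9]]
0.05 [[135.4, 201.6], [142.5, 207.6]]
[[ 41.6 323.5]
 [ 36.9 325.1]
 [ 24.8 315. ]
 [ 58.8 332. ]]
```

View pics/z7.png

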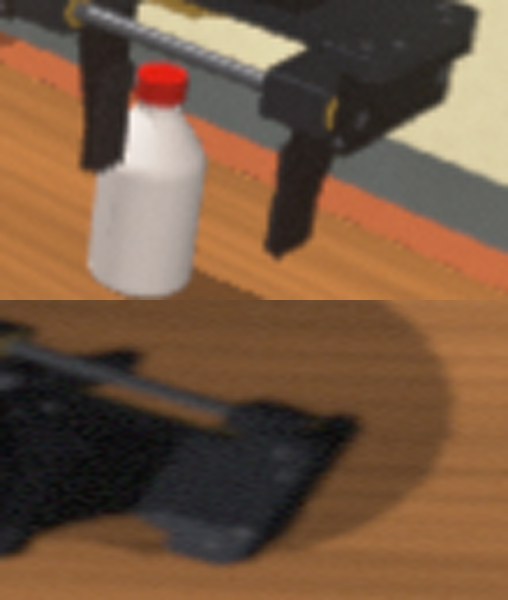

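The fingertips sit about 18 mm higher than the reported TCP, and this holds in both the near and far views. I'll allow for that: for tips at about 0.077 I need a reported z of about 0.059. First I open above the stack.

```bash
python3 -m creep '{"dp":[[0,0,0],[0,0,0],[0,0,0],[0,0,0],[0,0,0],[0,0,0],[0,0,0],[0,0,0],[0,0,0],[0,0,0],[0,0,2],[0,0,1.5],[0,0,1],[0,0,0]],"turn":[[0,0,0],[0,0,0],[0,0,0],[0,0,0],[0,0,0],[0,0,0],[0,0,0],[0,0,0],[0,0,0],[0,0,0],[0,0,0],[0,0,0],[0,0,0],[0,0,0]]}' -1;
python3 -m creep '{"dp":[[0,0,1],[0,0,0.6],[0,0,0.3],[0,0,0],[0,0,0]],"turn":[[0,0,0],[0,0,0],[0,0,0],[0,0,0],[0,0,0]]}'
python3 - <<'E'
from h import *
im=shot('side','s8');cv2.imwrite('pics/z8.png',cv2.resize(im[190:300,280:400],(600,550),interpolation=2)[:,:,::-1])
p=robot.get_obs()['position'];print(p)
for z in(.07,.076,.082): print(z,((proj('side',[p*[1,1,0]+[0,.05,z],p*[1,1,0]+[0,-.05,z]])-[280,190])*5).round().tolist())
E
```

```text
time: 17.9
position: [0.6231, -0.1762, 0.0775]
tool_rot: [0.721, 0.693, -0.001, -0.002]
ft_force: [0.2, -0.5, 0.2]
grip_width: 0.0865
time: 18.4
position: [0.6248, -0.1769, 0.0608]
tool_rot: [0.721, 0.693, 0.0, 0.0]
ft_force: [-0.3, 0.4, 0.1]
grip_width: 0.087
[ 0.62485518 -0.17698112  0.06096896]
0.07 [[208.0, 242.0], [396.0, 350.0]]
0.076 [[209.0, 230.0], [398.0, 338.0]]
0.082 [[210.0, 219.0], [400.0, 326.0]]
```

View pics/z8.png

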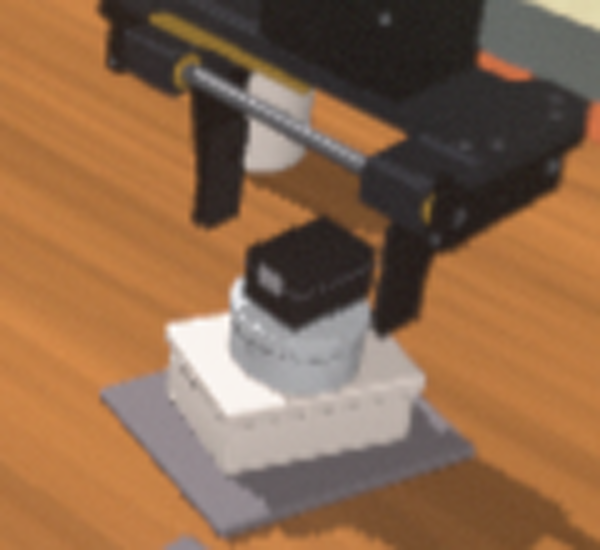

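The tips appear at z≈0.079, flanking the box. I'll go 3 mm lower and close.

```bash
python3 -m creep '{"dp":[[0,0,0.25],[0,0,0],[0,0,0],[0,0,0],[0,0,0],[0,0,0],[0,0,0],[0,0,0],[0,0,0],[0,0,0],[0,0,0]],"turn":[[0,0,0],[0,0,0],[0,0,0],[0,0,0],[0,0,0],[0,0,0],[0,0,0],[0,0,0],[0,0,0],[0,0,0],[0,0,0]]}' 1 15
```

```text
time: 19.55
position: [0.6247, -0.177, 0.0582]
tool_rot: [0.721, 0.693, 0.0, 0.0]
ft_force: [-0.1, -1.1, 0.3]
grip_width: 0.0322
```

```bash
python3 -m creep '{"dp":[[0,0,-0.3],[0,0,-0.7],[0,0,-1.5],[0,0,-1.5],[0,0,-1],[0,0,0]],"turn":[[0,0,0],[0,0,0],[0,0,0],[0,0,0],[0,0,0],[0,0,0]]}'
python3 - <<'E'
from h import *
im=shot('side','side9');cv2.imwrite('pics/z9.png',cv2.resize(im[160:290,270:400],(500,500),interpolation=2)[:,:,::-1])
t=cv2.imread('pics/top0.png')
def fit(img,cam,z,lo,hi,box):
    m=cv2.inRange(img,lo,hi); M=np.zeros_like(m);x0,y0,x1,y1=box;M[y0:y1,x0:x1]=m[y0:y1,x0:x1]
    cs,_=cv2.findContours(M,0,1);c=max(cs,key=cv2.contourArea)[:,0];print(cam,cv2.boundingRect(c),cv2.minAreaRect(pix2plane(cam,c,z)[:,:2].astype(np.float32)*1000))
fit(t,'top',.02,(190,190,190),(255,255,255),(245,205,300,270))
fit(cv2.imread('pics/side0.png'),'side',.02,(195,195,195),(255,255,255),(180,235,270,295))
fit(t,'top',.006,(0,0,0),(50,50,50),(200,150,250,210))
fit(cv2.imread('pics/side0.png'),'side',.006,(0,0,0),(50,50,50),(205,190,280,240))
E
```

```text
time: 20.15
position: [0.6263, -0.1776, 0.1111]
tool_rot: [0.721, 0.693, 0.001, 0.003]
ft_force: [0.8, -0.8, -1.7]
grip_width: 0.0317
top (256, 217, 33, 42) ((456.5653991699219, -1.1095199584960938), (85.16271209716797, 115.66779327392578), 79.71101379394531)
side (195, 244, 63, 36) ((454.87896728515625, -2.7592124938964844), (85.11605834960938, 116.9830551147461), 79.9287109375)
top (212, 163, 27, 37) ((631.0740356445312, 145.11077880859375), (110.00025177001953, 79.86566925048828), 4.706015110015869)
side (223, 202, 47, 27) ((627.9714965820312, 139.82461547851562), (113.0962905883789, 84.35867309570312), 4.693670272827148)
```

View pics/z9.png

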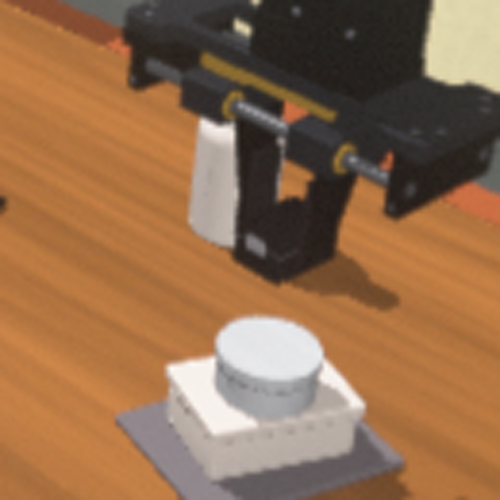

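The box is held level and the tin is still in place. Moving to the plate, at (0.456, -0.0015) with yaw -10.2°.

```bash
python3 -m creep '{"dp":[[1.2,-1.2,0],[2.4,-2.5,0],[2.4,-2.5,0],[2.4,-2.5,0],[2.4,-2.5,0],[2.4,-2.5,0],[2.4,-2.5,0],[1.2,-1.5,0],[0,0,0],[0,0,0],[0,0,0]],"turn":[[0,0,0],[0,0,0],[0,0,0],[0,0,0],[0,0,0],[0,0,0],[0,0,0],[0,0,0],[0,0,4],[0,0,3.9],[0,0,0]]}'; python3 -c "
from h import *
s=robot.get_obs();q=s['tool_rot'];print(s['position'],np.degrees(2*np.arctan2(q[1],q[0])))"
```

```text
time: 21.3
position: [0.4539, -0.0019, 0.108]
tool_rot: [0.767, 0.642, -0.0, -0.0]
ft_force: [0.1, -0.5, 0.7]
grip_width: 0.0323
[ 0.45390625 -0.00186844  0.10803828] 79.90970970363178
```

```bash
python3 -m creep '{"dp":[[0,0.2,1],[0,0,2],[0,0,2],[0,0,2],[0,0,1.3],[0,0,0.8],[0,0,0.4],[0,0,0.2],[0,0,0],[0,0,0]],"turn":[[0,0,0],[0,0,0],[0,0,0],[0,0,0],[0,0,0],[0,0,0],[0,0,0],[0,0,0],[0,0,0],[0,0,0]]}'
python3 - <<'E'
from h import *
im=shot('side','s10');cv2.imwrite('pics/z10.png',cv2.resize(im[200:300,170:290],(600,500),interpolation=2)[:,:,::-1])
for o in('slidebox_mid','plate_top'):print([(np.round(toW('side',x['point']),4).tolist(),round(x['confidence'],2)) for x in robot.tip_of(o,'side')[:1]])
E
```

```text
time: 22.3
position: [0.4566, -0.0025, 0.0116]
tool_rot: [0.767, 0.642, 0.0, 0.0]
ft_force: [0.1, 0.5, -0.8]
grip_width: 0.0321
[]
[([0.4524, -0.0037, 0.0197], 0.92)]
```

View pics/z10.png

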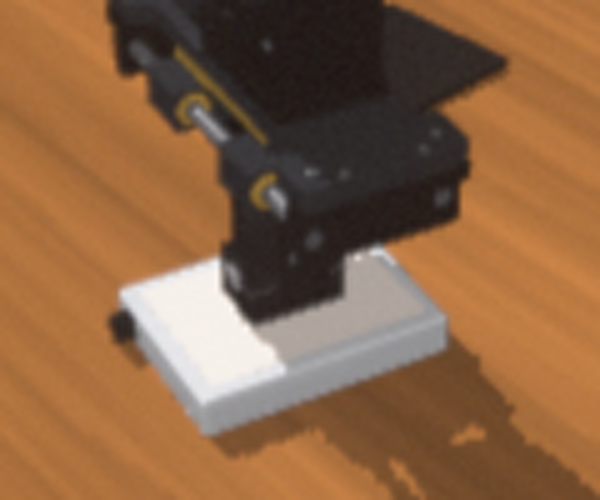

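The box is just above the plate's centre. I'll lower it the last 3 mm.

```bash
python3 -m creep '{"dp":[[0,0,0.15],[0,0,0.1],[0,0,0.08],[0,0,0],[0,0,0]],"turn":[[0,0,0],[0,0,0],[0,0,0],[0,0,0],[0,0,0]]}'
```

```text
time: 22.95
position: [0.4562, -0.0025, 0.0081]
tool_rot: [0.767, 0.642, 0.0, 0.0]
ft_force: [-1.1, 0.2, 3.9]
grip_width: 0.0322
```

```bash
python3 -m creep '{"dp":[[0,0,0],[0,0,0],[0,0,0],[0,0,0],[0,0,0],[0,0,0],[0,0,0]],"turn":[[0,0,0],[0,0,0],[0,0,0],[0,0,0],[0,0,0],[0,0,0],[0,0,0]]}' -1; python3 -m creep '{"dp":[[0,0,-0.5],[0,0,-2],[0,0,-3],[0,0,-3],[0,0,-2],[0,0,-1],[0,0,0]],"turn":[[0,0,0],[0,0,0],[0,0,0],[0,0,0],[0,0,0],[0,0,0],[0,0,0]]}'
python3 - <<'E'
from h import *
im=shot('side','s11');t=shot('top','t11')
for n in('side','top'):
  for o in('slidebox_mid','plate_top','tin_mid','tub_mid','vial_mid','pan'):print(n,o,[(np.round(toW(n,x['point']),4).tolist(),round(x['confidence'],2)) for x in robot.tip_of(o,n)[:1]])
cv2.imwrite('pics/z11.png',np.hstack([cv2.resize(im[230:300,180:270],(400,311),interpolation=2),cv2.resize(t[150:214,300:382],(400,311),interpolation=2)])[:,:,::-1])
p=robot.get_obs()['position'];print(p)
E
```

```text
time: 23.65
position: [0.4562, -0.0025, 0.0078]
tool_rot: [0.767, 0.642, -0.0, -0.0]
ft_force: [0.3, 1.3, 0.2]
grip_width: 0.0804
time: 24.35
position: [0.457, -0.0026, 0.1241]
tool_rot: [0.767, 0.642, 0.001, 0.001]
ft_force: [0.4, 0.8, 0.6]
grip_width: 0.0871
side slidebox_mid [([0.4553, -0.0028, 0.0324], 0.89)]
side plate_top [([0.4527, -0.0054, 0.0228], 0.65)]
side tin_mid [([0.623, -0.1811, 0.0594], 0.81)]
side tub_mid [([0.622, -0.1758, 0.028], 0.92)]
side vial_mid [([0.4001, 0.2969, 0.0385], 0.79)]
side pan [([0.4571, -0.2699, 0.0378], 0.85)]
top slidebox_mid []
top plate_top []
top tin_mid [([0.6242, -0.1811, 0.0568], 0.79)]
top tub_mid [([0.6224, -0.1786, 0.026], 0.56)]
top vial_mid [([0.4006, 0.2953, 0.0333], 0.66)]
top pan [([0.459, -0.2731, 0.0362], 0.64)]
[ 0.45616278 -0.00248025  0.12276118]
```

View pics/z11.png

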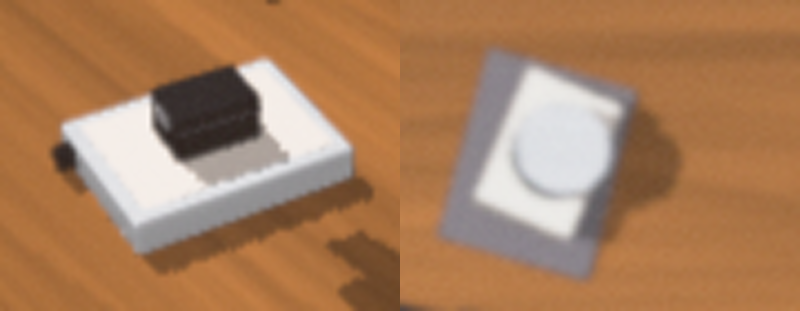

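The box sits square on the plate. The tin, now fully visible, is at (0.6235, -0.1805). Moving over it.

```bash
python3 -m creep '{"dp":[[-0.9,1.2,0],[-1.8,2.4,0],[-2,2.8,0],[-2,2.8,0],[-2,2.8,0],[-2,2.8,0],[-1.9,2.6,0],[-1.3,1.6,0],[-0.7,0.6,0],[0,0,0],[0,0,0]],"turn":[[0,0,0],[0,0,0],[0,0,0],[0,0,0],[0,0,0],[0,0,0],[0,0,0],[0,0,0],[0,0,0],[0,0,0],[0,0,0]]}';python3 -m creep '{"dp":[[0,0,1],[0,0,2],[0,0,2],[0,0,1.5],[0,0,0.8],[0,0,0.3],[0,0,0],[0,0,0]],"turn":[[0,0,0],[0,0,0],[0,0,0],[0,0,0],[0,0,0],[0,0,0],[0,0,0],[0,0,0]]}'
python3 - <<'E'
from h import *
im=shot('side','s12');cv2.imwrite('pics/z12.png',cv2.resize(im[190:300,280:400],(600,550),interpolation=2)[:,:,::-1])
p=robot.get_obs()['position'];print(p)
E
```

```text
time: 26.15
position: [0.6224, -0.1801, 0.1224]
tool_rot: [0.767, 0.642, -0.0, -0.001]
ft_force: [0.1, 0.2, -0.2]
grip_width: 0.0871
time: 26.95
position: [0.6241, -0.1809, 0.0476]
tool_rot: [0.767, 0.642, 0.0, 0.001]
ft_force: [0.6, -0.6, 0.3]
grip_width: 0.0872
[ 0.62416247 -0.18094298  0.04774932]
```

View pics/z12.png

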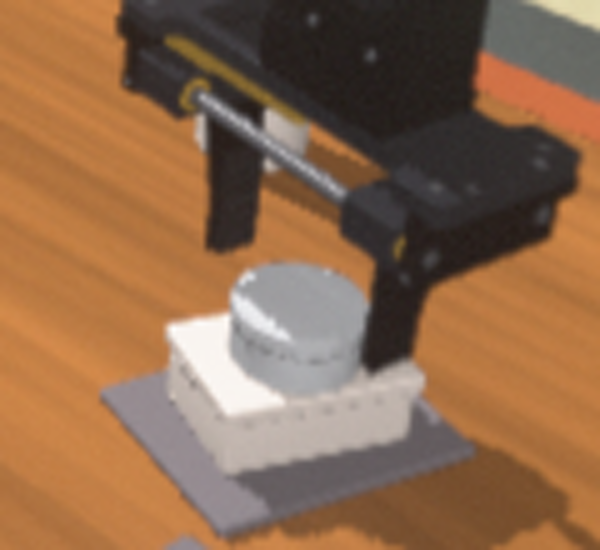

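The tin is centred between the fingers. Lowering 17 mm so the tips stay above the tub lid, then closing.

```bash
python3 -m creep '{"dp":[[0,0,0.8],[0,0,0.6],[0,0,0.3],[0,0,0],[0,0,0]],"turn":[[0,0,0],[0,0,0],[0,0,0],[0,0,0],[0,0,0]]}'; python3 -m creep '{"dp":[[0,0,0],[0,0,0],[0,0,0],[0,0,0],[0,0,0],[0,0,0],[0,0,0],[0,0,0]],"turn":[[0,0,0],[0,0,0],[0,0,0],[0,0,0],[0,0,0],[0,0,0],[0,0,0],[0,0,0]]}' 1 20;python3 -m creep '{"dp":[[0,0,-0.3],[0,0,-0.7],[0,0,-1.5],[0,0,-2],[0,0,-1],[0,0,0],[0,0,0]],"turn":[[0,0,0],[0,0,0],[0,0,0],[0,0,0],[0,0,0],[0,0,0],[0,0,0]]}'
python3 - <<'E'
from h import *
im=shot('side','s13');cv2.imwrite('pics/z13.png',cv2.resize(im[170:300,280:400],(500,540),interpolation=2)[:,:,::-1])
print(robot.get_obs()['position'])
E
```

```text
time: 27.5
position: [0.6234, -0.1806, 0.0296]
tool_rot: [0.767, 0.642, -0.0, -0.0]
ft_force: [-0.2, 0.1, -0.1]
grip_width: 0.0871
time: 28.3
position: [0.6236, -0.1806, 0.03]
tool_rot: [0.767, 0.642, 0.0, 0.0]
ft_force: [0.4, 0.3, 0.7]
grip_width: 0.0572
time: 29.0
position: [0.6234, -0.1806, 0.0852]
tool_rot: [0.767, 0.642, 0.0, 0.0]
ft_force: [-0.1, 0.1, -1.5]
grip_width: 0.057
[ 0.62299383 -0.18039889  0.08453641]
```

View pics/z13.png

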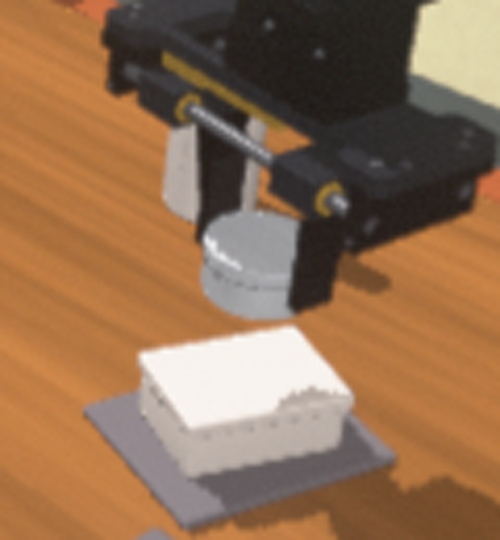

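The tin is lifted cleanly. I'll refine the pan centre while moving.

```bash
python3 -m creep '{"dp":[[-0.8,-1,0],[-1.8,-2.3,0],[-2,-2.6,0],[-2,-2.6,0],[-2,-2.6,0],[-1.7,-2.1,0],[-1.1,-1.2,0],[-0.3,-0.4,0],[0,0,0],[0,0,0]],"turn":[[0,0,0],[0,0,0],[0,0,0],[0,0,0],[0,0,0],[0,0,0],[0,0,0],[0,0,0],[0,0,0],[0,0,0]]}'
python3 - <<'E'
from h import *
for n,f in(('top','top0'),('side','side0')):
    im=cv2.imread(f'pics/{f}.png'); c=proj(n,[[.457,-.27,.038]])[0].astype(int); r=34
    e=cv2.Canny(cv2.resize(im[c[1]-r:c[1]+r,c[0]-r:c[0]+r],None,fx=6,fy=6,interpolation=2),40,90)
    yx=np.argwhere(e)[:,::-1]/6+c-r-.42
    P=pix2plane(n,yx,.038)[:,:2]
    best=None
    for cx in np.arange(.445,.47,.001):
        for cy in np.arange(-.282,-.258,.001):
            d=np.abs(np.hypot(P[:,0]-cx,P[:,1]-cy)-.045); s=(np.exp(-(d/.001)**2)).sum()
            if best is None or s>best[0]: best=(s,cx,cy)
    print(n,best,len(P))
im=shot('side','s14');cv2.imwrite('pics/z14.png',cv2.resize(im[230:384,240:384],(561,600),interpolation=2)[:,:,::-1])
print(robot.get_obs()['position'])
E
```

```text
time: 30.05
position: [0.4581, -0.2698, 0.0848]
tool_rot: [0.767, 0.642, 0.0, 0.0]
ft_force: [0.2, -0.3, -1.2]
grip_width: 0.0573Traceback (most recent call last):
  File "<stdin>", line 6, in <module>
  File "h.py", line 13, in pix2plane
    u=cv2.undistortPoints(uv[:,None],K,d)[:,0]; r=np.c_[u,np.ones(len(u))]@Rm; c=-Rm.T@t
      ~~~~~~~~~~~~~~~~~~~^^^^^^^^^^^^^^^^
cv2.error: OpenCV(4.12.0) /io/opencv/modules/calib3d/src/undistort.dispatch.cpp:347: error: (-215:Assertion failed) CV_IS_MAT(_src) && CV_IS_MAT(_dst) && (_src->rows == 1 || _src->cols == 1) && (_dst->rows == 1 || _dst->cols == 1) && _src->cols + _src->rows - 1 == _dst->rows + _dst->cols - 1 && (CV_MAT_TYPE(_src->type) == CV_32FC2 || CV_MAT_TYPE(_src->type) == CV_64FC2) && (CV_MAT_TYPE(_dst->type) == CV_32FC2 || CV_MAT_TYPE(_dst->type) == CV_64FC2) in function 'cvUndistortPointsInternal'
```

```bash
sed -i 's/uv=np.atleast_2d(uv).astype(float)/uv=np.ascontiguousarray(np.atleast_2d(uv),dtype=float)/' h.py
python3 - <<'E'
from h import *
for n,f in(('top','top0'),('side','side0')):
    im=cv2.imread(f'pics/{f}.png'); c=proj(n,[[.457,-.27,.038]])[0].astype(int); r=34
    e=cv2.Canny(cv2.resize(im[c[1]-r:c[1]+r,c[0]-r:c[0]+r],None,fx=6,fy=6,interpolation=2),40,90)
    yx=np.argwhere(e)[:,::-1]/6+c-r-.42
    P=pix2plane(n,yx,.038)[:,:2]; print(n,len(P))
    if not len(P): continue
    best=max((np.exp(-((np.hypot(P[:,0]-cx,P[:,1]-cy)-.045)/.001)**2).sum(),cx,cy) for cx in np.arange(.445,.47,.001) for cy in np.arange(-.282,-.258,.001))
    print(n,best,len(P))
im=shot('side','s14');cv2.imwrite('pics/z14.png',cv2.resize(im[230:384,240:384],(561,600),interpolation=2)[:,:,::-1])
print(robot.get_obs()['position'])
E
```

```text
Traceback (most recent call last):
  File "h.py", line 13, in pix2plane
    u=cv2.undistortPoints(uv[:,None],K,d)[:,0]; r=np.c_[u,np.ones(len(u))]@Rm; c=-Rm.T@t
      ~~~~~~~~~~~~~~~~~~~^^^^^^^^^^^^^^^^
cv2.error: OpenCV(4.12.0) /io/opencv/modules/calib3d/src/undistort.dispatch.cpp:347: error: (-215:Assertion failed) CV_IS_MAT(_src) && CV_IS_MAT(_dst) && (_src->rows == 1 || _src->cols == 1) && (_dst->rows == 1 || _dst->cols == 1) && _src->cols + _src->rows - 1 == _dst->rows + _dst->cols - 1 && (CV_MAT_TYPE(_src->type) == CV_32FC2 || CV_MAT_TYPE(_src->type) == CV_64FC2) && (CV_MAT_TYPE(_dst->type) == CV_32FC2 || CV_MAT_TYPE(_dst->type) == CV_64FC2) in function 'cvUndistortPointsInternal'
```

Run:
```python
from h import *
for n,f in(('top','top0'),('side','side0')):
    im=cv2.imread(f'pics/{f}.png'); c=proj(n,[[.457,-.27,.038]])[0].astype(int); r=34
    e=cv2.Canny(cv2.resize(im[c[1]-r:c[1]+r,c[0]-r:c[0]+r],None,fx=3,fy=3,interpolation=2),15,40)
    yx=np.argwhere(e)[:,::-1]/3+c-r-.33
    if not len(yx): print(n,'none',c); continue
    P=pix2plane(n,yx,.038)[:,:2]
    best=max((np.exp(-((np.hypot(P[:,0]-cx,P[:,1]-cy)-.045)/.001)**2).sum(),cx,cy) for cx in np.arange(.445,.47,.001) for cy in np.arange(-.282,-.258,.001))
    print(n,best,len(P))
im=shot('side','s14');cv2.imwrite('pics/z14.png',cv2.resize(im[230:384,240:384],(561,600),interpolation=2)[:,:,::-1])
print(robot.get_obs()['position'])
```

```text
top (np.float64(172.35304672604545), np.float64(0.458), np.float64(-0.26799999999999996)) 1925
side (np.float64(355.7782234194276), np.float64(0.458), np.float64(-0.26699999999999996)) 1969
[ 0.45823042 -0.26958999  0.08485436]
```

View pics/z14.png

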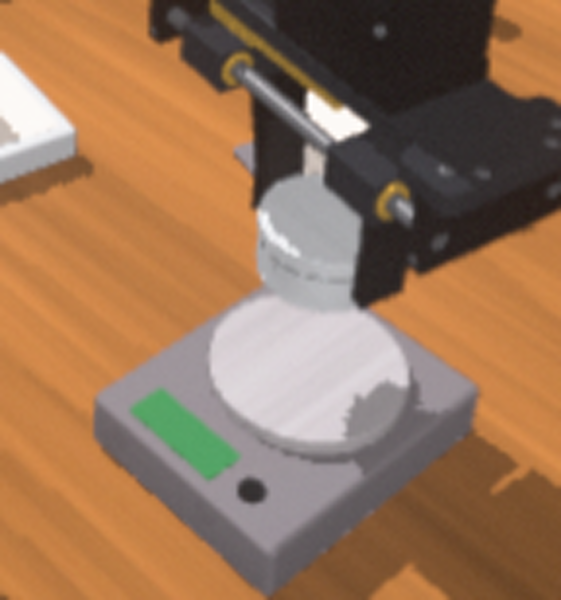

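Both fits put the pan at (0.458, -0.268) and the tool is within 2 mm of that. Lowering.

```bash
python3 -m creep '{"dp":[[0.12,0,1],[0,0,1.8],[0,0,1.5],[0,0,0.8],[0,0,0.4],[0,0,0.15],[0,0,0.1],[0,0,0],[0,0,0]],"turn":[[0,0,0],[0,0,0],[0,0,0],[0,0,0],[0,0,0],[0,0,0],[0,0,0],[0,0,0],[0,0,0]]}'; python3 -m creep '{"dp":[[0,0,0.06],[0,0,0],[0,0,0]],"turn":[[0,0,0],[0,0,0],[0,0,0]]}'
```

```text
time: 31.0
position: [0.4577, -0.2689, 0.0278]
tool_rot: [0.767, 0.642, 0.0, 0.001]
ft_force: [0.6, 0.1, -1.1]
grip_width: 0.0574
time: 31.3
position: [0.4575, -0.2687, 0.0269]
tool_rot: [0.767, 0.642, 0.0, 0.0]
ft_force: [0.1, 0.2, -1.2]
grip_width: 0.0574
```

```bash
python3 -m creep '{"dp":[[0,0,0.1],[0,0,0],[0,0,0]],"turn":[[0,0,0],[0,0,0],[0,0,0]]}'
```

```text
time: 31.6
position: [0.4576, -0.2688, 0.0259]
tool_rot: [0.767, 0.642, 0.0, 0.0]
ft_force: [0.4, -0.6, 1.1]
grip_width: 0.0569
```

```bash
python3 -m creep '{"dp":[[0,0,0],[0,0,0],[0,0,0],[0,0,0],[0,0,0],[0,0,0],[0,0,0]],"turn":[[0,0,0],[0,0,0],[0,0,0],[0,0,0],[0,0,0],[0,0,0],[0,0,0]]}' -1; python3 -m creep '{"dp":[[0,0,-0.5],[0,0,-2],[0,0,-3],[0,0,-3],[0,0,-2],[0,0,-1],[0,0,0]],"turn":[[0,0,0],[0,0,0],[0,0,0],[0,0,0],[0,0,6.5],[0,0,6.5],[0,0,0]]}'
python3 - <<'E'
from h import *
im=shot('side','side15');t=shot('top','top15')
for n in('side','top'):
  for o in('tin_mid','pan','tub_mid'):print(n,o,[(np.round(toW(n,x['point']),4).tolist(),round(x['confidence'],2)) for x in robot.tip_of(o,n)[:1]])
def fit(img,cam,z,lo,hi,box):
    m=cv2.inRange(img,lo,hi); M=np.zeros_like(m);x0,y0,x1,y1=box;M[y0:y1,x0:x1]=m[y0:y1,x0:x1]
    cs,_=cv2.findContours(M,0,1);c=max(cs,key=cv2.contourArea)[:,0];print(cam,cv2.boundingRect(c),cv2.minAreaRect(pix2plane(cam,c,z)[:,:2].astype(np.float32)*1000))
fit(t[:,:,::-1].copy(),'top',.042,(185,185,175),(255,255,255),(300,150,355,214))
fit(im[:,:,::-1].copy(),'side',.042,(205,205,200),(255,255,255),(300,235,375,292))
cv2.imwrite('pics/z15.png',np.hstack([cv2.resize(im[230:384,240:394],(400,400),interpolation=2),cv2.resize(t[150:214,300:364],(400,400),interpolation=2)])[:,:,::-1])
s=robot.get_obs();q=s['tool_rot'];print(s['position'],np.degrees(2*np.arctan2(q[1],q[0])))
E
```

```text
time: 32.3
position: [0.4575, -0.2686, 0.0257]
tool_rot: [0.767, 0.642, 0.0, -0.0]
ft_force: [-0.6, 0.2, 0.4]
grip_width: 0.0869
time: 33.0
position: [0.4584, -0.2694, 0.1428]
tool_rot: [0.834, 0.551, 0.001, 0.002]
ft_force: [0.1, 0.7, 0.7]
grip_width: 0.0869
side tin_mid [([0.4559, -0.2691, 0.0536], 0.69)]
side pan [([0.4573, -0.271, 0.0355], 0.69)]
side tub_mid [([0.624, -0.173, 0.022], 0.61)]
top tin_mid [([0.4606, -0.2692, 0.0512], 0.51)]
top pan [([0.4598, -0.2723, 0.0356], 0.74)]
top tub_mid [([0.6243, -0.1811, 0.0264], 0.73)]
top (315, 164, 30, 35) ((625.5052490234375, -175.75836181640625), (63.865806579589844, 92.28422546386719), 66.3050308227539)
side (314, 253, 22, 20) ((596.6027221679688, -166.48097229003906), (62.84447479248047, 33.84683609008789), 66.19371795654297)
[ 0.45711732 -0.26835169  0.14003309] 66.91501445736843
```

View pics/z15.png

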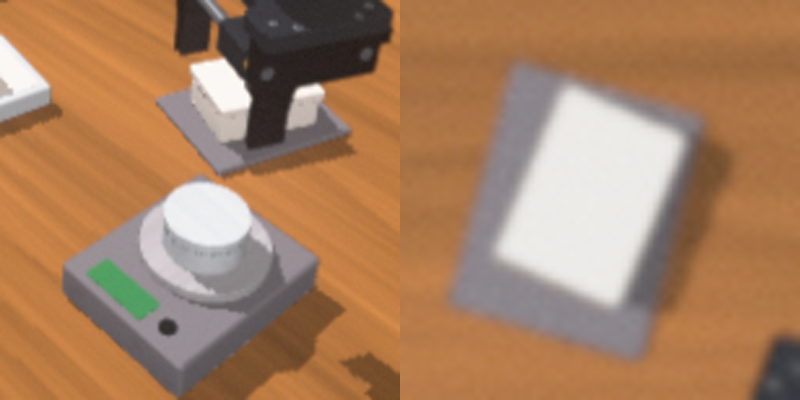

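The tin is centred on the pan. The tub is at about (0.6245, -0.177) with yaw -23.7°, so the jaw yaw should be 66.3°.

```bash
python3 -m creep '{"dp":[[0,0,0],[1.5,1.1,0],[3,2.3,0],[3,2.4,0],[3,2.4,0],[2.5,1.9,0],[1.5,1.1,0],[0.6,0.46,0],[0,0,0],[0,0,0]],"turn":[[0,0,0.6],[0,0,0],[0,0,0],[0,0,0],[0,0,0],[0,0,0],[0,0,0],[0,0,0],[0,0,0],[0,0,0]]}';python3 -m creep '{"dp":[[0,0,1],[0,0,2],[0,0,2.5],[0,0,2],[0,0,1.3],[0,0,0.7],[0,0,0.3],[0,0,0],[0,0,0]],"turn":[[0,0,0],[0,0,0],[0,0,0],[0,0,0],[0,0,0],[0,0,0],[0,0,0],[0,0,0],[0,0,0]]}'
python3 - <<'E'
from h import *
im=shot('side','s16');cv2.imwrite('pics/z16.png',cv2.resize(im[190:300,280:400],(600,550),interpolation=2)[:,:,::-1])
n='side'
print([(np.round(toW(n,x['point']),4).tolist(),round(x['confidence'],2)) for x in robot.tip_of('tub_mid',n)[:1]])
s=robot.get_obs();q=s['tool_rot'];print(s['position'],np.degrees(2*np.arctan2(q[1],q[0])))
E
```

```text
time: 34.4
position: [0.6239, -0.1776, 0.1404]
tool_rot: [0.837, 0.547, -0.001, -0.001]
ft_force: [0.3, 0.3, 0.6]
grip_width: 0.087
time: 35.3
position: [0.6256, -0.1776, 0.0436]
tool_rot: [0.837, 0.547, 0.0, 0.001]
ft_force: [0.3, -0.0, 0.6]
grip_width: 0.0867
[([0.6236, -0.1784, 0.0264], 0.8)]
[ 0.62561049 -0.17752538  0.0437116 ] 66.29046244045094
```

View pics/z16.png

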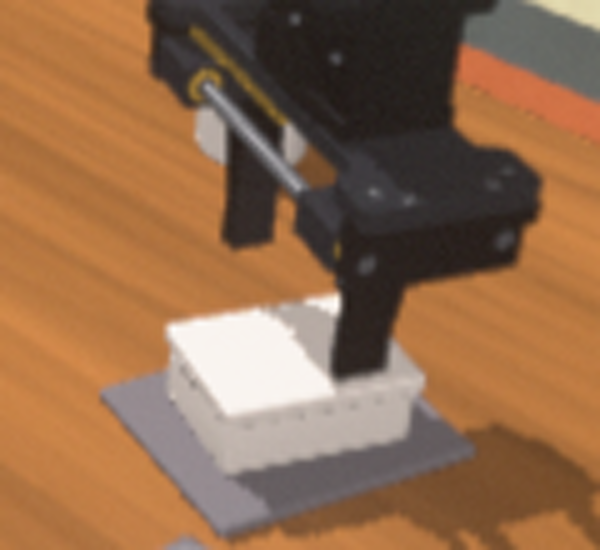

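```bash
python3 -m creep '{"dp":[[0,0,0.8],[0,0,0.8],[0,0,0.6],[0,0,0.2],[0,0,0]],"turn":[[0,0,0],[0,0,0],[0,0,0],[0,0,0],[0,0,0]]}'
python3 - <<'E'
from h import *
im=shot('side','s17');cv2.imwrite('pics/z17.png',cv2.resize(im[190:300,280:400],(600,550),interpolation=2)[:,:,::-1])
s=robot.get_obs();print(s['position'],s['ft_force'])
E
```

```text
time: 35.9
position: [0.6245, -0.1771, 0.0179]
tool_rot: [0.837, 0.547, -0.0, -0.001]
ft_force: [0.3, 0.2, -0.2]
grip_width: 0.087
[ 0.62479662 -0.17720805  0.01834241] [-0.76140345  0.1429913   0.42202649]
```

View pics/z17.png

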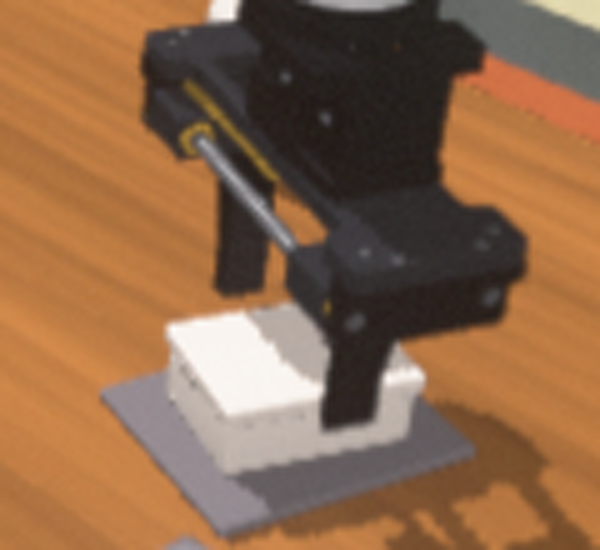

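The fingers clear the lid on both sides. Going down the remaining 21 mm and closing.

```bash
python3 -m creep '{"dp":[[0,0,0.8],[0,0,0.6],[0,0,0.4],[0,0,0.2],[0,0,0],[0,0,0]],"turn":[[0,0,0],[0,0,0],[0,0,0],[0,0,0],[0,0,0],[0,0,0]]}'; python3 -m creep '{"dp":[[0,0,0],[0,0,0],[0,0,0],[0,0,0],[0,0,0],[0,0,0],[0,0,0]],"turn":[[0,0,0],[0,0,0],[0,0,0],[0,0,0],[0,0,0],[0,0,0],[0,0,0]]}' 1 30
```

```text
time: 36.55
position: [0.625, -0.1773, -0.0012]
tool_rot: [0.837, 0.547, 0.0, 0.0]
ft_force: [0.7, -0.2, 0.4]
grip_width: 0.087
time: 37.25
position: [0.625, -0.1774, -0.0011]
tool_rot: [0.837, 0.547, -0.0, 0.0]
ft_force: [-0.1, -1.1, 1.4]
grip_width: 0.0636
```

```bash
python3 -m creep '{"dp":[[0,0,-0.3],[0,0,-0.7],[0,0,-1.5],[0,0,-2],[0,0,-1],[0,0,0]],"turn":[[0,0,0],[0,0,0],[0,0,0],[0,0,0],[0,0,0],[0,0,0]]}';  python3 - <<'E'
from h import *
im=shot('side','s18');cv2.imwrite('pics/z18.png',cv2.resize(im[170:300,280:400],(500,540),interpolation=2)[:,:,::-1])
s=robot.get_obs();print(s['position'],s['ft_force'],s['grip_width'])
E
```

```text
time: 37.85
position: [0.6266, -0.178, 0.0564]
tool_rot: [0.837, 0.547, 0.001, 0.002]
ft_force: [-0.6, -1.2, -3.3]
grip_width: 0.0636
[ 0.62565937 -0.17756926  0.05509151] [ 0.03450578 -0.97136324 -3.14635085] 0.06352306475950563
```

View pics/z18.png

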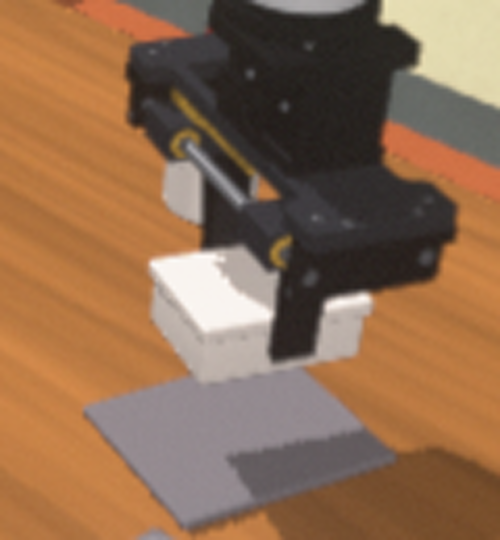

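The tub is held level. Moving to the mat, then rotating -28.4°.

```bash
python3 -m creep '{"dp":[[1.2,-0.5,0],[2.5,-1.1,0],[3.5,-1.5,0],[4,-1.7,0],[4,-1.7,0],[4,-1.7,0],[3.7,-1.5,0],[3.2,-1.3,0],[2.2,-0.9,0],[1.2,-0.5,0],[0,0,0],[0,0,0],[0,0,0],[0,0,0],[0,0,0],[0,0,0],[0,0,0],[0,0,0]],"turn":[[0,0,0],[0,0,0],[0,0,0],[0,0,0],[0,0,0],[0,0,0],[0,0,0],[0,0,0],[0,0,0],[0,0,0],[0,0,-3.4],[0,0,-5],[0,0,-6],[0,0,-6],[0,0,-5],[0,0,-3],[0,0,0],[0,0,0]]}';  python3 - <<'E'
from h import *
im=shot('side','s19');t=shot('top','t19');cv2.imwrite('pics/z19.png',np.hstack([cv2.resize(im[130:260,180:310],(400,400),interpolation=2),cv2.resize(t[130:230,180:280],(400,400),interpolation=2)])[:,:,::-1])
for n in('side','top'):
  print(n,[(np.round(toW(n,x['point']),4).tolist(),round(x['confidence'],2)) for o in('tub_mid','mat_top') for x in robot.tip_of(o,n)[:1]])
s=robot.get_obs();q=s['tool_rot'];print(s['position'],np.degrees(2*np.arctan2(q[1],q[0])),s['grip_width'])
E
```

```text
time: 39.7
position: [0.6295, 0.1424, 0.0532]
tool_rot: [0.678, 0.735, -0.001, -0.0]
ft_force: [-0.2, -0.4, -2.5]
grip_width: 0.0635
side [([0.6271, 0.1431, 0.0793], 0.6), ([0.6283, 0.1469, 0.0049], 0.74)]
top [([0.4572, 0.0038, 0.0193], 0.15)]
[0.63000175 0.14267213 0.05370419] 94.6635959577274 0.06344335950565978
```

View pics/z19.png

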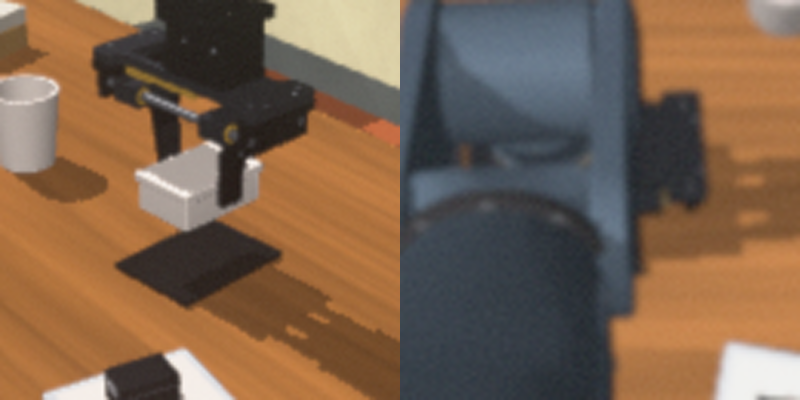

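```bash
python3 -m creep '{"dp":[[0,0,0.8],[0,0,1.5],[0,0,1.4],[0,0,0.8],[0,0,0.4],[0,0,0.2],[0,0,0.1],[0,0,0],[0,0,0]],"turn":[[0,0,0],[0,0,0],[0,0,0],[0,0,0],[0,0,0],[0,0,0],[0,0,0],[0,0,0],[0,0,0]]}';  python3 -m creep '{"dp":[[0,0,0.1],[0,0,0],[0,0,0]],"turn":[[0,0,0],[0,0,0],[0,0,0]]}'
```

```text
time: 40.9
position: [0.6305, 0.1427, 0.0023]
tool_rot: [0.678, 0.735, 0.0, 0.0]
ft_force: [1.3, 0.2, -2.8]
grip_width: 0.0635
time: 41.2
position: [0.6301, 0.1427, 0.0009]
tool_rot: [0.678, 0.735, 0.0, 0.0]
ft_force: [0.5, -0.4, -3.6]
grip_width: 0.0636
```

```bash
python3 -m creep '{"dp":[[0,0,0.15],[0,0,0],[0,0,0]],"turn":[[0,0,0],[0,0,0],[0,0,0]]}';  python3 -m creep '{"dp":[[0,0,0.07],[0,0,0],[0,0,0]],"turn":[[0,0,0],[0,0,0],[0,0,0]]}'
```

```text
time: 41.5
position: [0.6299, 0.1427, -0.0009]
tool_rot: [0.678, 0.735, -0.0, -0.0]
ft_force: [-0.5, -0.2, -2.9]
grip_width: 0.0636
time: 41.8
position: [0.6301, 0.1427, -0.0011]
tool_rot: [0.678, 0.735, 0.0, 0.0]
ft_force: [-1.4, 0.3, -0.2]
grip_width: 0.0636
```

```bash
python3 -m creep '{"dp":[[0,0,0],[0,0,0],[0,0,0],[0,0,0],[0,0,0],[0,0,0]],"turn":[[0,0,0],[0,0,0],[0,0,0],[0,0,0],[0,0,0],[0,0,0]]}' -1; python3 -m creep '{"dp":[[0,0,-0.5],[0,0,-2],[0,0,-3],[0,0,-3],[0,0,-3],[0,0,-3],[0,0,-2],[2,-3,0],[2,-3,0],[2,-3,0],[2,-3,0],[0,0,0],[0,0,0]],"turn":[[0,0,0],[0,0,0],[0,0,0],[0,0,0],[0,0,0],[0,0,0],[0,0,0],[0,0,0],[0,0,0],[0,0,0],[0,0,0],[0,0,0],[0,0,0]]}'
python3 - <<'E'
from h import *
for n in('side','top'):
  shot(n,n+'20')
  for o in('vial_mid','well','slidebox_mid','plate_top','tin_mid','pan','tub_mid','mat_top'):print(n,o,[(np.round(toW(n,x['point']),4).tolist(),round(x['confidence'],2)) for x in robot.tip_of(o,n)[:1]])
E
```

```text
time: 42.4
position: [0.6301, 0.1427, -0.0015]
tool_rot: [0.678, 0.735, 0.0, 0.0]
ft_force: [0.5, 0.2, 0.3]
grip_width: 0.0864
time: 43.7
position: [0.5039, 0.2131, 0.1642]
tool_rot: [0.677, 0.736, 0.0, 0.001]
ft_force: [1.2, -0.1, -0.2]
grip_width: 0.087
side vial_mid [([0.4017, 0.2938, 0.0357], 0.62)]
side well [([0.401, 0.2938, 0.0044], 0.81)]
side slidebox_mid [([0.4526, -0.0025, 0.0319], 0.87)]
side plate_top [([0.4525, -0.0012, 0.0221], 0.87)]
side tin_mid [([0.4553, -0.2721, 0.0541], 0.72)]
side pan [([0.4567, -0.269, 0.0377], 0.78)]
side tub_mid [([0.6309, 0.1426, 0.024], 0.69)]
side mat_top [([0.6285, 0.1453, 0.0045], 0.57)]
top vial_mid []
top well [([0.4014, 0.2932, 0.0073], 0.36)]
top slidebox_mid [([0.4545, 0.0009, 0.0322], 0.6)]
top plate_top [([0.4561, -0.0007, 0.0181], 0.69)]
top tin_mid [([0.458, -0.2645, 0.0528], 0.87)]
top pan [([0.4604, -0.2688, 0.0374], 0.61)]
top tub_mid [([0.631, 0.1407, 0.0266], 0.59)]
top mat_top [([0.628, 0.1392, 0.0061], 0.81)]
```

View pics/side20.png

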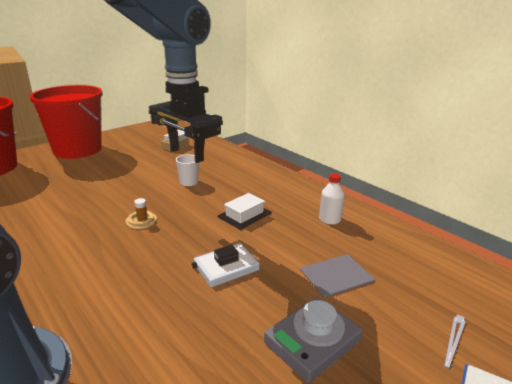

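View pics/top20.png

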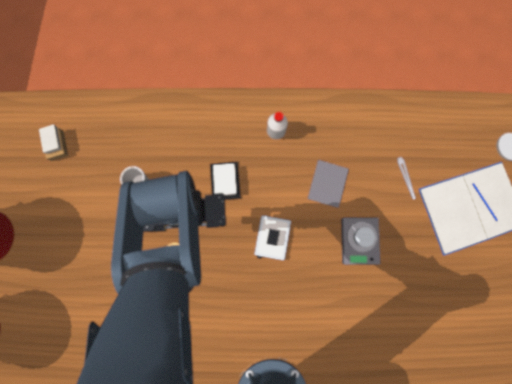

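Everything stands in place: vial (140,212), box (227,255), tin (320,318) and tub (245,208) in the side view. The bottle and beaker haven't moved and the arm is clear. Handing in.

```bash
python3 -m creep '{"dp":[[0,0,0],[0,0,0],[0,0,0]],"turn":[[0,0,0],[0,0,0],[0,0,0]]}'; python3 -c "
from rig import robot
print(robot.hand_in())"
```

```text
time: 44.9
position: [0.5039, 0.2126, 0.1636]
tool_rot: [0.678, 0.735, 0.0, 0.0]
ft_force: [0.8, -0.5, 0.5]
grip_width: 0.087
the job is handed in; nothing more can be done
None
```

I took the stack apart from the top down and handed the job in at about 45 s, with the gripper open and clear. The hand-in reports no verdict.

- **Final checks:** the detectors put the vial, slide box and tub each within about 4 mm of their places, and the tin within about 5 mm. The slide box and tub look square in the pictures. The top camera could not see the vial, which was behind the arm, so its last check is from the side camera only. In the last pictures the bottle and beaker had not visibly moved; I did not measure them.
- **What went wrong:** the first grip on the slide box closed on air. Both near and far side-camera views put the fingertips about 18 mm above the reported TCP, which does not match the description. I allowed for that and regripped, and nothing was disturbed.
- **Disagreement:** the two cameras' tin readings differed by up to 8 mm in y, on either side of where I released it. They still agree that it is on the pan.

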